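# Free the interlocked slide cabinet and draw the tabbed drawer

### The arm

A 6-joint arm with a two-finger parallel gripper is mounted at the origin on the work surface. World frame = base frame: x ahead of the robot, y to its left, z up, the work surface at z = 0. Lengths are in mm, angles in rad, forces in N, time in s.
With the tool pointing down it reaches from about 300 to 775 mm from the base axis. Payload 14.6 kg.
Tool frame: the origin (TCP) lies where the fingers leave the gripper's body, on its centre line; the fingertips stand 97 mm ahead of it and the grasp point (between the pads) lies ahead of it (grip_depth is the z of the grasp point in the tool frame, in mm); z points along the fingers, y is the line along which they close (so a half turn about z gives the same grasp; the last joint's range is limited). The gripper opens to 94 mm and grips with 3 to 60 N. Pads are 16 mm wide; open, the fingers measure 119 mm over their backs; the gripper's body (75 mm by 177 mm) begins 78 mm behind the grasp point.
Start: joints at [-1.187, 0.3, 1.521, -0, 1.321, -0.067], TCP at [239.619, -495.048, 302.646] pointing down, gripper open.
Joint ranges: [-3.03, 3.03], [-0.79, 2.21], [0.23, 2.52], [-1.04, 4.18], [0, 3.07], [-2.55, 2.55]. Speed limits (rad/s): [2.22, 2.22, 2.57, 3.14, 3.14, 3.14].

### API

Orientations are given as [roll, pitch, yaw] about the fixed x, y, z axes, in that order (R = Rz(yaw) Ry(pitch) Rx(roll)).
In Python, from cell import read_state, camera, sign_off, regions_of, spot_point, grip_depth gives the robot as it stands. The module is installed in compiled form; this text tells all that it offers.
- The arm moves only by the tool send_rows, never from a script. Its argument "series" is a list of rows, each a list of 3 entries, a list of its own where there are three numbers: the shift along the world's x, y, z in mm, then the turn about the world's z in degrees, then the closure, from -1 (fully open) to 1 (shut), so that 0 is half open. A call has 1 to 12 rows; each row shifts and turns the commanded pose from where the row before left it; what a row does not reach is not made up. A row lasts 1/10 s, in which the tool goes at most 50 mm and 8.59 degrees, less where a joint would pass 70% of its speed; a pose out of reach is approached as far as the arm can. A call is refused whole if a number of a shift passes 50 or a number of a turn 8.59, either way. A call with a gripper value outside its range is refused whole. The fingers move at their own pace and stop on an object; "squeeze" is the grip in N (left out, the last holds). Time passes only in rows, so rows that do not move let the fingers close. It gives the time, the measured TCP pose, the force, the opening and the grip force at its end, in the units of the state.
- read_state(): the state, without advancing time (a new reading comes with each control period).
- camera(name): name is "scene" or "side" or "wrist"; returns a dict with "color" (400x640x3 uint8, blue, green, red), "fx", "fy", "cx", "cy" (pixels), "camera_from_world" (4x4, takes a point from world to camera coordinates). Camera axes: x right, y down, z forward; pixel columns grow to the right and rows downward; lengths in mm; the calibration is good to about 2 mm. The wrist camera is an equidistant fisheye: a pixel r from the principal point sees the ray r / f radians off the axis. A picture is of the moment at which its call begins. There is no depth.
- sign_off(): hands the job in; it is judged then, once.
Trained networks look in a picture, given as the dict that the camera call returned (one of the last four; its "shot" number tells which), for a name from the list of things; names that differ only in an ending like _2 or _b are one class to them, and where a whole thing is asked for, a point or a joint stands for the part that bears it (a point fixed in the world has none). Each returns a list of dicts, best first, with "confidence" (0 to 1); they miss things now and then, are a little off and sometimes report something else, mostly with a low value. They report only what shows in the picture. A call takes as long as a camera call.
- regions_of(thing, picture): "mask" (400x640 bool, what is visible of it).
- spot_point(thing, picture): "point" ([x, y, z] in mm, in the coordinates of the camera as it stood for that picture, good to about 4 mm: a listed point, or the origin of a listed thing).
The state is a dict: "clock": time; "joints": joint angles; "qd": joint speeds; "effort": joint torques, N m; "eef_pos": TCP position; "eef_rot": TCP orientation; "wrist_force": force on the tool from outside, world axes, zero at the start; "moment": the same for the moment, N m; "finger_gap": finger opening in mm; "finger_force": force on a finger pad.
Only numpy, scipy, OpenCV 4.12 (cv2) and the standard library are available. Lean on these libraries where they do the work, as an engineer would, in place of code of your own. Each camera call takes 0.05 s, during which the arm holds its last target. There are 200 camera calls.

### The job

The slide cabinet lets only one drawer out at a time, and the tabbed drawer is locked because one of the others was not pushed fully home. Feel out which one it is, press it fully home, then draw the tabbed drawer out by at least 10 cm and let go; never force a blocked drawer or slam one, and leave the rack, bottle and carton alone.

Things in the scene. Friction and masses are not known exactly. Their poses are not given: they have to be found in the camera images.
- cabinet: Grey steel slide cabinet with white drawer fronts, fixed: 478 mm wide, 360 deep, 126 high, one row of five drawers side by side. Origin: middle of its front at bench level; x points into it (drawers come out to its -x), y to the left for one facing it, z up. Drawer middles at y = +180, +90, 0, -90, -180 mm; closed fronts (86 wide, z 64 to 118 mm) lie at x = 0
- handle_row (a point): point on the front face at handle height, mid cabinet. Each drawer has a bow handle: level round bar 8 mm thick, 64 mm long (along y), 100 mm above the bench, on two 8 mm posts 28 mm either side of the drawer's middle, open above and below. The makes differ: the bar's axis is 34 to 52 mm before its drawer's front (40 on the tabbed one), so reach alone does not show which drawer is out
- front_rail (a point): foot of the drawer fronts, mid cabinet; here is each drawer's hard home stop. Drawers, heavy with glass, drag with 4 to 6 N and stay where left. One of the four without a tab, any of them and not measured, starts 13 to 16 mm out, the rest home. Forcing: contact forces on the cabinet over 50 N in all; drawers resting at their stops make up to 20 N of it, so use at most 25 N
- interlock_bar (a point): hidden lifting bar across all drawers. A drawer over 8 mm out holds it up: any drawer that is home then gives 1 to 2 mm and stops dead. A drawer left more than 1 mm short of its stop jams the bar: the next then stops dead after 6 to 8 mm. With all home, a drawer needs 8 to 14 N over its first 12 mm, then only its drag
- tagged (a joint): how far the tabbed drawer is out, in m: 0 home, grows to 0.20 as it is drawn towards the cabinet's -x
- tagged_handle (a point): middle of the tabbed drawer's handle bar (on its axis). This drawer may be in any of the five places; it is known by a flat black index tab, 16 mm wide, that juts 25 mm forward from the top edge of its front (117 mm above the bench), 34 mm to the left (+y) of its middle, over the left end of the handle
- reagent: amber reagent bottle, 58 mm across, 110 mm high, on the cabinet's top, its middle 90 to 120 mm behind the front; origin: centre of its underside. Leave it alone
- carton: cardboard carton 75 x 105 x 100 mm, on the bench to the left of the cabinet; origin: centre of its underside. Leave it alone
- stain_rack: steel slide-staining rack with a wire bail, 90 x 80 mm, 78 mm high, on the bench to the right of the cabinet; origin: centre of its underside. Leave it alone

How it is judged (in metres and radians):
At the end, for the whole second after the job is handed in: The tabbed drawer stands at least 100 mm out of the cabinet, at rest and let go. All other drawers are home: the interlock lets the tabbed drawer out no further than 10 mm otherwise (value of joint tagged above 0.1 m and velocity of joint tagged between -0.01 and 0.01 m/s); the robot touches nothing.
It fails at once if a drawer is forced against the interlock or slammed: more than 50 N in all between the cabinet and what touches it (contact force between cabinet and anything else above 50 N).
It fails at once if the bottle is pushed about (more than 20 mm) or tipped (distance of reagent from where it was at the start of the episode above 0.02 m or angle between reagent's own z axis and vertical above 0.3 rad).
It fails at once if the carton is pushed about (more than 20 mm) or tipped (distance of carton from where it was at the start of the episode above 0.02 m or angle between carton's own z axis and vertical above 0.3 rad).
It fails at once if the staining rack is pushed about (more than 20 mm) or tipped (distance of stain_rack from where it was at the start of the episode above 0.02 m or angle between stain_rack's own z axis and vertical above 0.3 rad).
It also fails if it takes over 61 s, if anything falls off the work surface, if the arm or the gripper's body presses on something with over 40 N, if the wrist force passes 120 N, or if a joint passes its speed limit or range.

## Working session

There is one attempt and no reset: what is moved stays moved. The work goes in short steps, Python scripts to look and compute and a tool call to move; the robot and the scene stay as the last step left them, time stands still between calls to the robot, and variables do not carry over. Pictures are saved under pics/ and viewed, at most 10 in all, crops included, and the job is handed in when it is done.

Besides the shell and the picture viewer there is one more tool, called after "Emit:" in YAML: its name, and indented under it one key for each argument. send_rows: Moves the arm, as the interface text tells. Its arguments: {"type":"object","properties":{"series":{"type":"array"},"squeeze":{"type":"number"}},"required":["series"]}

```bash
mkdir -p pics; cat > h.py <<'E'
import numpy as np,cv2
from cell import *
def toworld(p,pic):
    T=np.linalg.inv(np.array(pic["camera_from_world"])); return (T@np.r_[p,1])[:3]
def proj(w,pic):
    c=(np.array(pic["camera_from_world"])@np.r_[w,1])[:3]
    return pic["fx"]*c[0]/c[2]+pic["cx"],pic["fy"]*c[1]/c[2]+pic["cy"]
E
python3 - <<'E'
from h import *
print(read_state(),grip_depth)
for n in("scene","side"):
    p=camera(n); cv2.imwrite(f"pics/{n}0.png",p["color"])
    print(n,toworld([0,0,0],p).round())
    for t in("cabinet","handle_row","front_rail","tagged_handle","reagent","carton","stain_rack"):
        for r in spot_point(t,p)[:2]: print(t,round(r["confidence"],2),toworld(r["point"],p).round(1))
E
```

```text
{'clock': 0.0, 'joints': array([-1.18657556e+00,  3.00497646e-01,  1.52160745e+00,  1.83813833e-07,
        1.32070034e+00, -6.66176764e-02]), 'qd': array([-0.00089216, -0.00048293,  0.00091369,  0.00020744, -0.00019749,
       -0.00060871]), 'effort': array([ 1.38875846e-03, -5.31807160e+01, -3.52741778e+01,  7.08541065e-02,
        2.43660092e-02, -9.13317012e-05]), 'eef_pos': array([ 239.57579211, -494.90462077,  302.06054622]), 'eef_rot': array([-3.14038257e+00, -8.09107665e-05,  4.50838353e-01]), 'wrist_force': array([0.90122907, 0.61019216, 0.26868448]), 'moment': array([-0.03067164, -0.02987279, -0.02221841]), 'finger_force': 0.0, 'finger_gap': 93.9356230335525} 78.39999999999999
scene [1392. -785. 1157.]
cabinet 0.66 [644.   23.7  -2. ]
handle_row 0.81 [649.5  31.  103.8]
tagged_handle 0.59 [646.9  26.   -1.5]
tagged_handle 0.5 [603.9  22.5 101.4]
reagent 0.84 [744.  138.7 126.8]
reagent 0.41 [4.280e+02 4.281e+02 3.000e-01]
carton 0.58 [425.1 426.3   1.5]
stain_rack 0.77 [ 546.  -414.6    3. ]
side [ 298.  809. 1085.]
cabinet 0.74 [644.9  29.6  98.3]
cabinet 0.59 [647.4  29.2  -0.7]
handle_row 0.64 [645.   28.1  99.6]
tagged_handle 0.76 [606.4  24.9  96.3]
reagent 0.95 [745.  139.1 120.7]
carton 0.75 [427.8 423.1  -1.4]
stain_rack 0.77 [ 545.5 -411.6   -5.3]
```

View pics/side0.png

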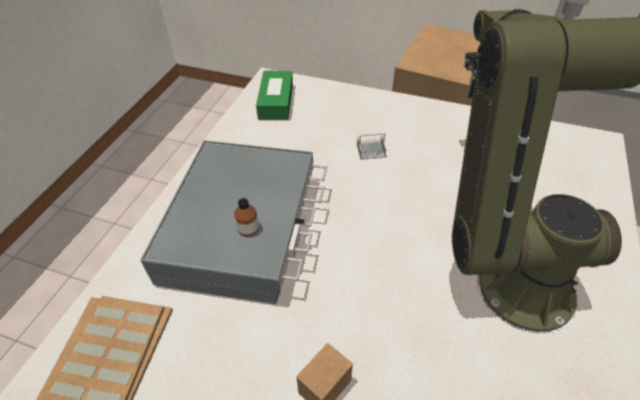

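View pics/scene0.png

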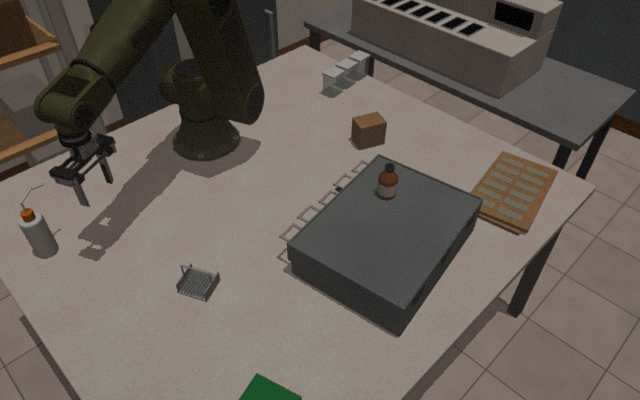

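Side view: the black tab is at about (298,221), bottle at (246,217), and five bow handles lie along x≈290–325. Scene view: bottle (387,183), rack (198,282), carton (368,130). Next I fit the cabinet's yaw.

```bash
cat >> h.py <<'E'
def cab2w(P,c):
    P=np.atleast_2d(P).astype(float); s,k=np.sin(c[2]),np.cos(c[2])
    return np.c_[c[0]+k*P[:,0]-s*P[:,1],c[1]+s*P[:,0]+k*P[:,1],P[:,2]]
def w2cab(w,c):
    s,k=np.sin(c[2]),np.cos(c[2]); d=np.array(w[:2])-c[:2]
    return np.array([k*d[0]+s*d[1],-s*d[0]+k*d[1],w[2]])
def ray(u,v,z,pic):
    T=np.linalg.inv(np.array(pic["camera_from_world"])); d=T[:3,:3]@[(u-pic["cx"])/pic["fx"],(v-pic["cy"])/pic["fy"],1]
    return T[:3,3]+d*(z-T[2,3])/d[2]
E
python3 - <<'E'
from h import *
from scipy.optimize import minimize
ps=[camera("scene"),camera("side")]; ms=[]
for p in ps:
    m=regions_of("cabinet",p)[0]["mask"].astype(np.uint8)
    m=cv2.morphologyEx(m,cv2.MORPH_CLOSE,np.ones((41,41)))   # bottle hole
    m=cv2.morphologyEx(m,cv2.MORPH_OPEN,np.ones((15,15))); ms.append(m)
box=np.array([[x,y,z] for x in(0,360) for y in(-239,239) for z in(0,126)])
def cost(c,full=False):
    r=[]
    for p,m in zip(ps,ms):
        h=cv2.convexHull(np.array([proj(w,p) for w in cab2w(box,c)],np.float32))
        a=np.zeros(m.shape,np.uint8); cv2.fillPoly(a,[np.round(h*16).astype(np.int32)],1,shift=4)
        r.append(int((a!=m).sum()))
    return r if full else sum(r)
best=min((minimize(cost,[645,28,y],method="Nelder-Mead",options=dict(initial_simplex=[[645,28,y],[655,28,y],[645,38,y],[645,28,y+.08]])) for y in(-.2,0,.2)),key=lambda r:r.fun)
c=best.x; print(c,cost(c,True),[int(m.sum()) for m in ms]); np.save("c.npy",c)
p=ps[1]
print("tab",w2cab(ray(298,221,117,p),c))
for pp in ps:
  for t in("tagged_handle","handle_row","reagent"):
    for r in spot_point(t,pp)[:2]: print(t,round(r["confidence"],2),w2cab(toworld(r["point"],pp),c).round(1))
im=cv2.resize(p["color"],None,fx=4,fy=4,interpolation=cv2.INTER_CUBIC)
def L(a,b,col):
    q=[tuple(int(4*v+2) for v in proj(w,p)) for w in cab2w([a,b],c)]; cv2.line(im,*q,col,1)
L([0,-239,126],[0,239,126],(0,0,255));L([0,239,126],[360,239,126],(0,0,255));L([0,-239,126],[360,-239,126],(0,0,255));L([0,239,126],[0,239,0],(0,0,255))
for y in(180,90,0,-90,-180): L([-40,y-32,100],[-40,y+32,100],(0,255,0))
cv2.imwrite("pics/crop1.png",im[560:1200,1000:1400].copy())
E
```

```text
[6.43482233e+02 3.04399712e+01 1.70348865e-01] [568, 1927] [20412, 19149]
tab [ -7.47444997  35.93328566 117.        ]
tagged_handle 0.4 [-41.5   0.9  99.8]
handle_row 0.61 [  4.6   0.8 103.8]
reagent 0.91 [115.6  92.9 131.4]
tagged_handle 0.59 [-34.2   0.4  96.3]
handle_row 0.87 [-1.5 -0.8 98.2]
reagent 0.85 [119.3  90.9 126.3]
```

View pics/crop1.png

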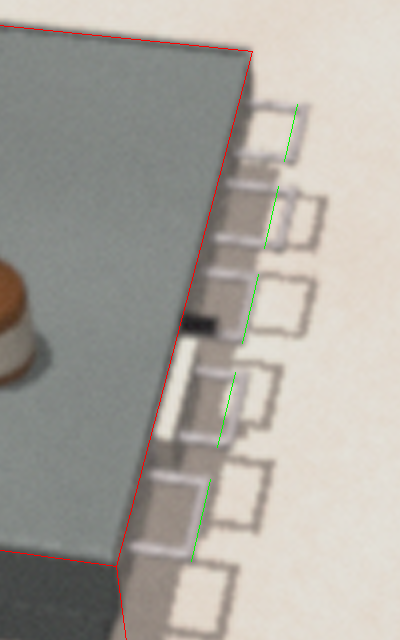

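The overlay fits well. The tab at (298,221) gives cabinet y≈36, so the tabbed drawer is the middle one (y=0). The drawer at y=+90 shows a bright strip about 14 mm wide, crop (178,390), so it's the suspect. I'll move above its handle.

Emit:
send_rows:
  series:
    - [[21, 38, 0], 4.6, 0.36]
    - [[21, 38, 0], 4.6, 0.36]
    - [[21, 38, 0], 4.6, 0.36]
    - [[21, 38, 0], 4.6, 0.36]
    - [[21, 38, 0], 4.6, 0.36]
    - [[21, 38, 0], 4.6, 0.36]
    - [[21, 38, 0], 4.6, 0.36]
    - [[21, 38, 0], 4.6, 0.36]
  squeeze: 10

```text
clock: 2.1
eef_pos: [408.1, -189.4, 302.9]
eef_rot: [3.141, 0.0, 1.096]
wrist_force: [-0.1, -0.4, -0.2]
finger_gap: 33.5
finger_force: 0.0
```

Emit:
send_rows:
  series:
    - [[21, 38, 0], 4.6, 0.36]
    - [[21, 38, 0], 4.6, 0.36]
    - [[21, 38, 0], 4.6, 0.36]
    - [[21, 38, 0], 4.6, 0.36]
    - [[21, 38, 0], 4.6, 0.36]
    - [[21, 38, 0], 4.6, 0.36]
    - [[21, 38, 0], 4.6, 0.36]
    - [[21, 38, 0], 4.8, 0.36]
    - [[0, 0, 0], 0, 0.36]
    - [[0, 0, 0], 0, 0.36]

```text
clock: 3.1
eef_pos: [575.5, 113.4, 302.1]
eef_rot: [-3.141, 0.0, 1.739]
wrist_force: [-0.3, -0.9, -0.9]
finger_gap: 29.8
finger_force: 0.0
```

```bash
python3 - <<'E'
from h import *
c=np.load("c.npy"); p=camera("side"); s=read_state()
print(s["clock"],s["eef_pos"],s["eef_rot"],s["finger_gap"],s["wrist_force"],w2cab(s["eef_pos"],c))
for n,u,v in(("+90 bar",1236,965-2+2),("+180 bar",1200,1072),("0 bar",1250,880)): print(n,w2cab(ray(u/4,v/4,102,p),c))
w=camera("wrist"); cv2.imwrite("pics/w1.png",w["color"])
E
```

```text
3.15 [575.37803675 112.55689411 302.40264309] [-3.14103040e+00  1.64209808e-04  1.73810298e+00] 30.23866780235388 [-0.31775007 -0.32965467  0.17015623] [-53.19746722  92.47378073 302.40264309]
+90 bar [-47.44518971  88.68014192 102.        ]
+180 bar [-40.09828666 176.90523754 102.        ]
0 bar [-43.73497952  13.76312514 102.        ]
```

View pics/w1.png

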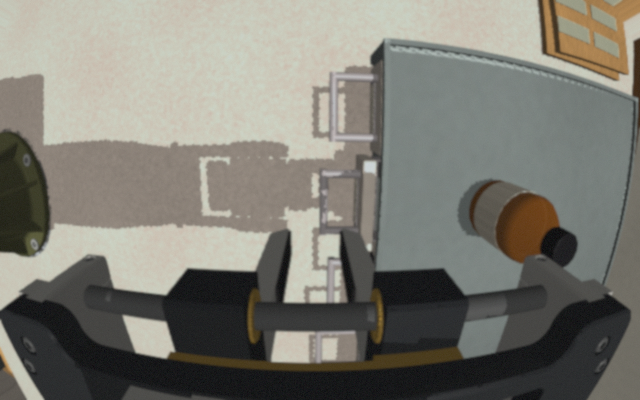

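Wrist view: the +180 handle bar is at (333,107) and the +90 bar at (323,195). The +90 drawer shows a lit strip at (368,165–250), so it stands proud; the bottle (515,215) is clear. Descending onto it.

Emit:
send_rows:
  series:
    - [[5, -1, -24], 0, 0.36]
    - [[0, 0, -25], 0, 0.36]
    - [[0, 0, -20], 0, 0.36]
    - [[0, 0, -15], 0, 0.36]
    - [[0, 0, -10], 0, 0.36]
    - [[0, 0, -10], 0, 0.36]
    - [[0, 0, -10], 0, 0.36]
    - [[0, 0, -10], 0, 0.36]
    - [[0, 0, 0], 0, 0.36]

```text
clock: 4.1
eef_pos: [580.2, 111.9, 177.3]
eef_rot: [-3.14, -0.0, 1.739]
wrist_force: [-0.1, 0.3, -0.2]
finger_gap: 30.1
finger_force: 0.0
```

Emit:
send_rows:
  series:
    - [[0, 0, 0], 0, 0.45]
    - [[0, 0, 0], 0, 0.55]
    - [[0, 0, 0], 0, 0.65]
    - [[0, 0, 0], 0, 0.75]
    - [[0, 0, 0], 0, 0.85]
    - [[0, 0, 0], 0, 0.9]
    - [[0, 0, 0], 0, 0.9]
  squeeze: 5

```text
clock: 4.8
eef_pos: [581.1, 112.0, 179.0]
eef_rot: [3.14, 0.0, 1.739]
wrist_force: [5.1, 1.4, -2.4]
finger_gap: 8.0
finger_force: 5.0
```

Emit:
send_rows:
  series:
    - [[1, 0.17, 0], 0, 0.9]
    - [[1, 0.17, 0], 0, 0.9]
    - [[1, 0.17, 0], 0, 0.9]
    - [[1, 0.17, 0], 0, 0.9]
    - [[1, 0.17, 0], 0, 0.9]
    - [[1, 0.17, 0], 0, 0.9]
    - [[0, 0, 0], 0, 0.9]

```text
clock: 5.5
eef_pos: [586.3, 112.9, 178.9]
eef_rot: [-3.14, 0.0, 1.739]
wrist_force: [-4.2, -1.6, 5.6]
finger_gap: 7.6
finger_force: 5.0
```

Emit:
send_rows:
  series:
    - [[1, 0.17, 0], 0, 0.9]
    - [[1, 0.17, 0], 0, 0.9]
    - [[1, 0.17, 0], 0, 0.9]
    - [[1, 0.17, 0], 0, 0.9]
    - [[1, 0.17, 0], 0, 0.9]
    - [[0, 0, 0], 0, 0.9]

```text
clock: 6.1
eef_pos: [591.4, 113.8, 178.9]
eef_rot: [-3.141, 0.0, 1.739]
wrist_force: [-2.3, -1.3, 4.7]
finger_gap: 7.9
finger_force: 5.0
```

Emit:
send_rows:
  series:
    - [[0.5, 0.08, 0], 0, 0.9]
    - [[0.5, 0.08, 0], 0, 0.9]
    - [[0, 0, 0], 0, 0.9]

```text
clock: 6.4
eef_pos: [592.4, 113.9, 178.9]
eef_rot: [-3.14, 0.0, 1.739]
wrist_force: [-3.5, -1.5, 5.5]
finger_gap: 7.5
finger_force: 5.0
```

Emit:
send_rows:
  series:
    - [[0.5, 0.08, 0], 0, 0.9]
    - [[0.5, 0.08, 0], 0, 0.9]
    - [[0, 0, 0], 0, 0.9]

```text
clock: 6.7
eef_pos: [593.4, 114.1, 178.9]
eef_rot: [-3.14, 0.0, 1.739]
wrist_force: [-3.4, -0.3, 4.8]
finger_gap: 8.0
finger_force: 5.0
```

Emit:
send_rows:
  series:
    - [[0.5, 0.08, 0], 0, 0.9]
    - [[0.5, 0.08, 0], 0, 0.9]
    - [[0, 0, 0], 0, 0.9]

```text
clock: 7.0
eef_pos: [594.4, 114.2, 178.9]
eef_rot: [-3.141, 0.0, 1.739]
wrist_force: [-4.1, -0.1, 5.0]
finger_gap: 7.7
finger_force: 5.0
```

Emit:
send_rows:
  series:
    - [[0.5, 0.08, 0], 0, 0.9]
    - [[0, 0, 0], 0, 0.9]

```text
clock: 7.2
eef_pos: [594.9, 114.3, 178.9]
eef_rot: [-3.14, 0.0, 1.739]
wrist_force: [-3.1, -0.2, 6.4]
finger_gap: 7.4
finger_force: 5.0
```

Emit:
send_rows:
  series:
    - [[0.5, 0.08, 0], 0, 0.9]
    - [[0, 0, 0], 0, 0.9]

```text
clock: 7.4
eef_pos: [595.3, 114.4, 178.9]
eef_rot: [-3.14, 0.0, 1.739]
wrist_force: [-4.4, -0.5, 5.9]
finger_gap: 7.9
finger_force: 5.0
```

Emit:
send_rows:
  series:
    - [[0.5, 0.08, 0], 0, 0.9]
    - [[0, 0, 0], 0, 0.9]

```text
clock: 7.6
eef_pos: [595.8, 114.5, 178.9]
eef_rot: [-3.14, 0.0, 1.739]
wrist_force: [-4.6, -1.3, 5.6]
finger_gap: 7.6
finger_force: 5.0
```

Emit:
send_rows:
  series:
    - [[0.5, 0.08, 0], 0, 0.9]
    - [[0, 0, 0], 0, 0.9]

```text
clock: 7.8
eef_pos: [596.3, 114.6, 178.9]
eef_rot: [-3.14, 0.0, 1.739]
wrist_force: [-3.0, -0.7, 5.3]
finger_gap: 7.8
finger_force: 5.0
```

Emit:
send_rows:
  series:
    - [[0.5, 0.08, 0], 0, 0.9]
    - [[0, 0, 0], 0, 0.9]

```text
clock: 8.0
eef_pos: [596.8, 114.7, 178.9]
eef_rot: [-3.14, 0.0, 1.739]
wrist_force: [-3.8, -0.1, 5.3]
finger_gap: 7.4
finger_force: 5.0
```

Emit:
send_rows:
  series:
    - [[0.5, 0.08, 0], 0, 0.9]
    - [[0, 0, 0], 0, 0.9]

```text
clock: 8.2
eef_pos: [597.3, 114.7, 178.9]
eef_rot: [-3.14, 0.0, 1.739]
wrist_force: [-3.8, -1.3, 5.3]
finger_gap: 7.5
finger_force: 5.0
```

```bash
python3 - <<'E'
from h import *
w=camera("wrist"); a=w["color"][60:400,160:480]
p=camera("side"); b=cv2.resize(p["color"][140:310,250:345],None,fx=3.58,fy=3.58)[:600]
a=cv2.resize(a,(440,468)); im=np.zeros((600,790,3),np.uint8); im[:468,:440]=a; im[:b.shape[0],445:445+b.shape[1]]=b[:, :345]
cv2.imwrite("pics/c2.png",im)
E
```

```text
(no output)
```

View pics/c2.png

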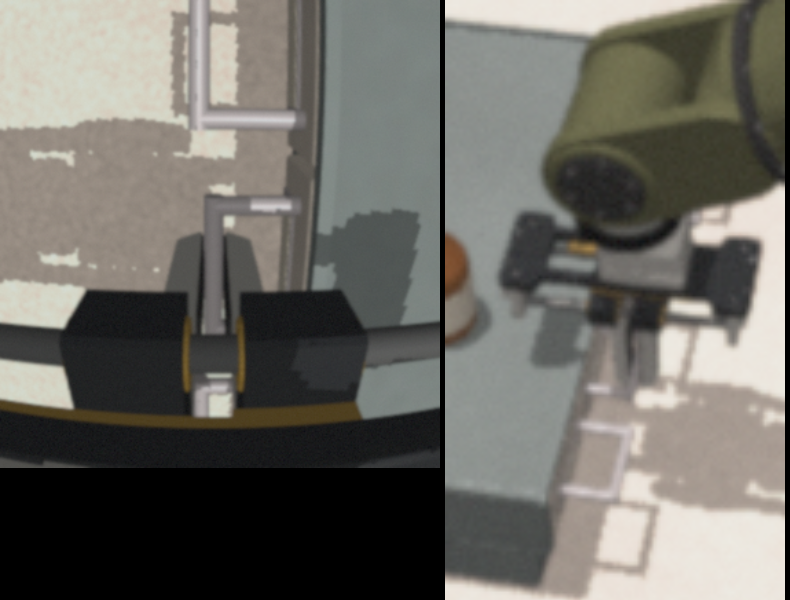

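The bar is held between the pads at (213,260), and the +90 front is almost level with the +180 front at (300,150). I'll keep going until the stop is felt.

Emit:
send_rows:
  series:
    - [[0.5, 0.08, 0], 0, 0.9]
    - [[0, 0, 0], 0, 0.9]

```text
clock: 8.5
eef_pos: [597.6, 114.8, 178.9]
eef_rot: [-3.14, 0.0, 1.739]
wrist_force: [-7.1, -1.3, 6.6]
finger_gap: 7.9
finger_force: 5.0
```

Force is rising at the stop.

Emit:
send_rows:
  series:
    - [[0.4, 0.07, 0], 0, 0.9]
    - [[0, 0, 0], 0, 0.9]

```text
clock: 8.7
eef_pos: [597.8, 114.8, 178.8]
eef_rot: [-3.139, 0.0, 1.739]
wrist_force: [-9.8, -1.7, 9.0]
finger_gap: 7.6
finger_force: 5.0
```

Emit:
send_rows:
  series:
    - [[0.4, 0.07, 0], 0, 0.9]
    - [[0, 0, 0], 0, 0.9]

```text
clock: 8.9
eef_pos: [598.1, 114.9, 178.8]
eef_rot: [-3.139, 0.0, 1.739]
wrist_force: [-9.8, -2.3, 9.1]
finger_gap: 8.7
finger_force: 5.0
```

Emit:
send_rows:
  series:
    - [[0, 0, 0], 0, 0.9]
    - [[0, 0, 0], 0, 0.9]
  squeeze: 8

```text
clock: 9.1
eef_pos: [597.8, 114.8, 178.8]
eef_rot: [-3.138, 0.0, 1.739]
wrist_force: [-12.7, -2.7, 10.1]
finger_gap: 7.5
finger_force: 8.0
```

Emit:
send_rows:
  series:
    - [[0.3, 0.05, 0], 0, 0.9]
    - [[0, 0, 0], 0, 0.9]

```text
clock: 9.3
eef_pos: [598.0, 114.8, 178.8]
eef_rot: [-3.137, 0.0, 1.739]
wrist_force: [-14.8, -2.3, 11.1]
finger_gap: 7.9
finger_force: 8.0
```

The stop is firm at about 15 N, so the drawer is home. I'll let go, rise and move over the tabbed drawer's handle.

Emit:
send_rows:
  series:
    - [[0, 0, 0], 0, 0.7]
    - [[0, 0, 0], 0, 0.49]
    - [[0, 0, 0], 0, 0.49]
    - [[0, 0, 10], 0, 0.49]
    - [[0, 0, 20], 0, 0.49]
    - [[0, 0, 25], 0, 0.49]
    - [[1, -9, 0], 0, 0.49]
    - [[3, -25, 0], 0, 0.4]
    - [[3, -30, 0], 0, 0.36]
    - [[2, -21, 0], 0, 0.36]
    - [[1, -10, 0], 0, 0.36]
    - [[0, 0, 0], 0, 0.36]

```text
clock: 10.5
eef_pos: [609.3, 19.0, 233.5]
eef_rot: [-3.141, 0.0, 1.737]
wrist_force: [0.7, 0.6, -0.2]
finger_gap: 30.3
finger_force: 0.0
```

```bash
python3 - <<'E'
from h import *
c=np.load("c.npy");s=read_state();print(s["eef_pos"],s["wrist_force"],s["finger_gap"],w2cab(s["eef_pos"],c))
w=camera("wrist"); cv2.imwrite("pics/w3.png",w["color"])
E
```

```text
[609.25826644  19.04975204 233.52391328] [ 0.74677411  0.6231882  -0.1664797 ] 30.271828651783295 [-35.65953878  -5.42349527 233.52391328]
```

View pics/w3.png

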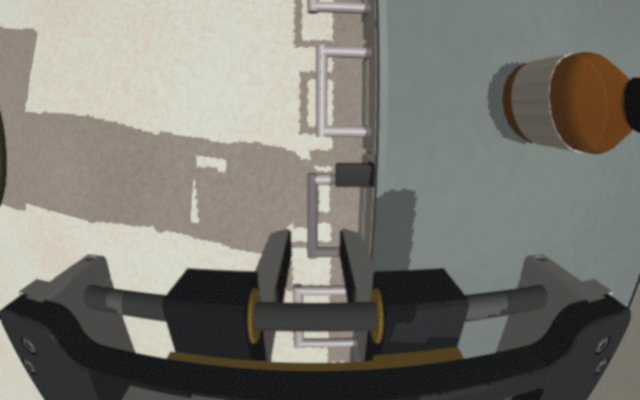

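Wrist view: the +90 front is now flush, the tab is at (355,174) and the tabbed bar at (312,215), close to the finger centre line. Descending and gripping.

Emit:
send_rows:
  series:
    - [[-1, 0, -10], 0, 0.36]
    - [[0, 0, -12], 0, 0.36]
    - [[0, 0, -12], 0, 0.36]
    - [[0, 0, -10], 0, 0.36]
    - [[0, 0, -6], 0, 0.36]
    - [[0, 0, -4], 0, 0.36]
    - [[0, 0, 0], 0, 0.36]

```text
clock: 11.25
eef_pos: [608.1, 20.1, 179.2]
eef_rot: [-3.141, -0.0, 1.739]
wrist_force: [0.4, -0.4, 0.3]
finger_gap: 30.1
finger_force: 0.0
```

Emit:
send_rows:
  series:
    - [[0, 0, 0], 0, 0.45]
    - [[0, 0, 0], 0, 0.55]
    - [[0, 0, 0], 0, 0.65]
    - [[0, 0, 0], 0, 0.75]
    - [[0, 0, 0], 0, 0.85]
    - [[0, 0, 0], 0, 0.9]
    - [[0, 0, 0], 0, 0.9]
  squeeze: 10

```text
clock: 11.95
eef_pos: [607.4, 19.9, 179.7]
eef_rot: [-3.138, -0.0, 1.739]
wrist_force: [-10.6, -2.6, 6.4]
finger_gap: 7.7
finger_force: 10.0
```

Emit:
send_rows:
  series:
    - [[-0.5, -0.08, 0], 0, 0.9]
    - [[-0.5, -0.08, 0], 0, 0.9]
    - [[0, 0, 0], 0, 0.9]

```text
clock: 12.25
eef_pos: [607.1, 19.8, 179.7]
eef_rot: [-3.141, 0.0, 1.739]
wrist_force: [-4.1, -1.0, 3.0]
finger_gap: 7.7
finger_force: 10.0
```

Emit:
send_rows:
  series:
    - [[-0.5, -0.08, 0], 0, 0.9]
    - [[-0.5, -0.08, 0], 0, 0.9]
    - [[0, 0, 0], 0, 0.9]

```text
clock: 12.55
eef_pos: [606.6, 19.8, 179.7]
eef_rot: [3.14, 0.0, 1.739]
wrist_force: [4.7, -0.3, -1.4]
finger_gap: 7.7
finger_force: 10.0
```

Emit:
send_rows:
  series:
    - [[-0.5, -0.08, 0], 0, 0.9]
    - [[-0.5, -0.08, 0], 0, 0.9]
    - [[0, 0, 0], 0, 0.9]

```text
clock: 12.85
eef_pos: [605.3, 19.5, 179.8]
eef_rot: [3.141, 0.0, 1.739]
wrist_force: [4.2, -0.2, -0.8]
finger_gap: 7.3
finger_force: 10.0
```

Emit:
send_rows:
  series:
    - [[-0.5, -0.08, 0], 0, 0.9]
    - [[-0.5, -0.08, 0], 0, 0.9]
    - [[0, 0, 0], 0, 0.9]

```text
clock: 13.15
eef_pos: [604.2, 19.4, 179.7]
eef_rot: [3.141, 0.0, 1.739]
wrist_force: [4.5, 0.3, -0.6]
finger_gap: 7.9
finger_force: 10.0
```

Emit:
send_rows:
  series:
    - [[-0.5, -0.08, 0], 0, 0.9]
    - [[-0.5, -0.08, 0], 0, 0.9]
    - [[0, 0, 0], 0, 0.9]

```text
clock: 13.45
eef_pos: [603.4, 19.3, 179.7]
eef_rot: [3.141, 0.0, 1.739]
wrist_force: [7.6, 1.6, -2.2]
finger_gap: 7.6
finger_force: 10.0
```

Emit:
send_rows:
  series:
    - [[-0.5, -0.08, 0], 0, 0.9]
    - [[-0.5, -0.08, 0], 0, 0.9]
    - [[0, 0, 0], 0, 0.9]

```text
clock: 13.75
eef_pos: [602.5, 19.1, 179.7]
eef_rot: [3.14, 0.0, 1.739]
wrist_force: [8.0, 0.7, -1.1]
finger_gap: 7.4
finger_force: 10.0
```

Emit:
send_rows:
  series:
    - [[-0.5, -0.08, 0], 0, 0.9]
    - [[-0.5, -0.08, 0], 0, 0.9]
    - [[0, 0, 0], 0, 0.9]

```text
clock: 14.05
eef_pos: [601.5, 18.9, 179.7]
eef_rot: [3.14, 0.0, 1.739]
wrist_force: [8.1, -0.3, -1.8]
finger_gap: 7.7
finger_force: 10.0
```

Emit:
send_rows:
  series:
    - [[-0.5, -0.08, 0], 0, 0.9]
    - [[-0.5, -0.08, 0], 0, 0.9]
    - [[0, 0, 0], 0, 0.9]

```text
clock: 14.35
eef_pos: [600.5, 18.8, 179.7]
eef_rot: [3.14, 0.0, 1.739]
wrist_force: [8.5, -0.5, -1.6]
finger_gap: 7.5
finger_force: 10.0
```

Emit:
send_rows:
  series:
    - [[-0.5, -0.08, 0], 0, 0.9]
    - [[-0.5, -0.08, 0], 0, 0.9]
    - [[0, 0, 0], 0, 0.9]

```text
clock: 14.65
eef_pos: [599.5, 18.6, 179.7]
eef_rot: [3.14, 0.0, 1.739]
wrist_force: [7.9, 1.5, -1.7]
finger_gap: 7.5
finger_force: 10.0
```

Emit:
send_rows:
  series:
    - [[-0.5, -0.08, 0], 0, 0.9]
    - [[-0.5, -0.08, 0], 0, 0.9]
    - [[0, 0, 0], 0, 0.9]

```text
clock: 14.95
eef_pos: [598.5, 18.5, 179.7]
eef_rot: [3.14, 0.0, 1.739]
wrist_force: [8.0, 0.4, -2.0]
finger_gap: 7.5
finger_force: 10.0
```

Emit:
send_rows:
  series:
    - [[-0.5, -0.08, 0], 0, 0.9]
    - [[-0.5, -0.08, 0], 0, 0.9]
    - [[0, 0, 0], 0, 0.9]

```text
clock: 15.25
eef_pos: [597.5, 18.3, 179.7]
eef_rot: [3.14, 0.0, 1.739]
wrist_force: [7.4, 0.6, -0.3]
finger_gap: 7.6
finger_force: 10.0
```

Past the 6–8 mm jam point with no dead stop; I'll draw it out.

Emit:
send_rows:
  series:
    - [[-1, -0.17, 0], 0, 0.9]
    - [[-1, -0.17, 0], 0, 0.9]
    - [[-1, -0.17, 0], 0, 0.9]
    - [[-1, -0.17, 0], 0, 0.9]
    - [[-1, -0.17, 0], 0, 0.9]
    - [[-1, -0.17, 0], 0, 0.9]
    - [[0, 0, 0], 0, 0.9]

```text
clock: 15.95
eef_pos: [591.2, 17.2, 179.7]
eef_rot: [3.141, 0.0, 1.739]
wrist_force: [5.1, -0.1, 0.2]
finger_gap: 7.4
finger_force: 10.0
```

Emit:
send_rows:
  series:
    - [[-2, -0.34, 0], 0, 0.9]
    - [[-3, -0.52, 0], 0, 0.9]
    - [[-4, -0.69, 0], 0, 0.9]
    - [[-4, -0.69, 0], 0, 0.9]
    - [[-4, -0.69, 0], 0, 0.9]
    - [[-4, -0.69, 0], 0, 0.9]
    - [[-4, -0.69, 0], 0, 0.9]
    - [[-4, -0.69, 0], 0, 0.9]
    - [[-4, -0.69, 0], 0, 0.9]
    - [[-4, -0.69, 0], 0, 0.9]
    - [[-3, -0.52, 0], 0, 0.9]
    - [[-2, -0.34, 0], 0, 0.9]

```text
clock: 17.15
eef_pos: [549.1, 10.2, 179.7]
eef_rot: [3.141, -0.0, 1.739]
wrist_force: [5.0, 1.0, -0.7]
finger_gap: 7.7
finger_force: 10.0
```

Emit:
send_rows:
  series:
    - [[-2, -0.34, 0], 0, 0.9]
    - [[-3, -0.52, 0], 0, 0.9]
    - [[-4, -0.69, 0], 0, 0.9]
    - [[-4, -0.69, 0], 0, 0.9]
    - [[-4, -0.69, 0], 0, 0.9]
    - [[-4, -0.69, 0], 0, 0.9]
    - [[-4, -0.69, 0], 0, 0.9]
    - [[-4, -0.69, 0], 0, 0.9]
    - [[-4, -0.69, 0], 0, 0.9]
    - [[-4, -0.69, 0], 0, 0.9]
    - [[-3, -0.52, 0], 0, 0.9]
    - [[-2, -0.34, 0], 0, 0.9]

```text
clock: 18.35
eef_pos: [507.1, 3.2, 179.7]
eef_rot: [3.141, -0.001, 1.739]
wrist_force: [5.2, 4.4, -2.5]
finger_gap: 7.6
finger_force: 10.0
```

Emit:
send_rows:
  series:
    - [[-2, -0.34, 0], 0, 0.9]
    - [[-4, -0.69, 0], 0, 0.9]
    - [[-4, -0.69, 0], 0, 0.9]
    - [[-4, -0.69, 0], 0, 0.9]
    - [[-4, -0.69, 0], 0, 0.9]
    - [[-4, -0.69, 0], 0, 0.9]
    - [[-2, -0.34, 0], 0, 0.9]
    - [[0, 0, 0], 0, 0.9]

```text
clock: 19.15
eef_pos: [482.9, -0.9, 179.7]
eef_rot: [-3.141, -0.001, 1.739]
wrist_force: [1.4, 4.7, 1.1]
finger_gap: 8.0
finger_force: 10.0
```

Emit:
send_rows:
  series:
    - [[0, 0, 0], 0, 0.7]
    - [[0, 0, 0], 0, 0.45]
    - [[0, 0, 0], 0, 0.36]
    - [[0, 0, 0], 0, 0.36]
    - [[0, 0, 10], 0, 0.36]
    - [[0, 0, 20], 0, 0.36]
    - [[0, 0, 30], 0, 0.36]
    - [[0, 0, 30], 0, 0.36]
    - [[0, 0, 20], 0, 0.36]
    - [[0, 0, 0], 0, 0.36]
    - [[0, 0, 0], 0, 0.36]

```text
clock: 20.25
eef_pos: [483.0, -1.3, 289.6]
eef_rot: [3.141, 0.0, 1.739]
wrist_force: [-1.1, -0.1, -0.2]
finger_gap: 30.2
finger_force: 0.0
```

```bash
python3 - <<'E'
from h import *
s=read_state();print(s["clock"],s["eef_pos"],s["wrist_force"],s["finger_gap"])
w=camera("wrist"); cv2.imwrite("pics/w4.png",w["color"])
E
```

```text
20.25 [483.01967312  -1.33965946 289.59167831] [-1.1108761  -0.08135567 -0.2426364 ] 30.180668584982104
```

View pics/w4.png

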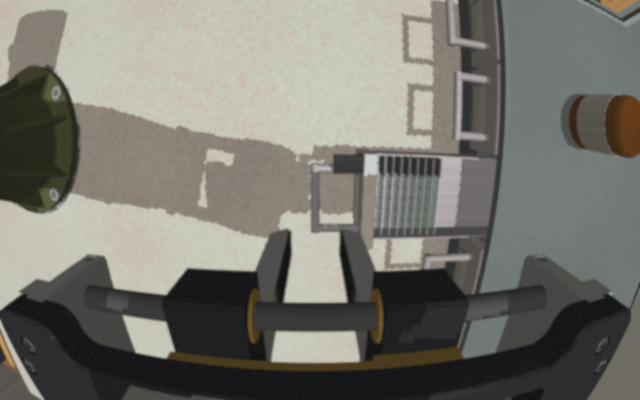

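The tabbed drawer, with slides visible at (410,195), stands about 125 mm out. Its handle (333,197) is free of the raised fingers, and the other fronts are flush.

```bash
python3 -c "
from cell import *
print(sign_off())"
```

```text
the job is handed in; nothing more can be done
None
```

The job is handed in, but the hand-in call returned no verdict. The drawer left ajar was the one just left of the tabbed drawer; I pressed it home to its stop with about 15 N, then drew the tabbed drawer out about 125 mm and let go at 20 s, without touching the rack, bottle or carton.

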